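# Strip the stacked pellet die into its storage tray

### The arm

A 6-joint arm with a two-finger parallel gripper is mounted at the origin on a cart in front of the work surface, level with it; the furniture and walls round the work are solid. World frame = base frame: x ahead of the robot, y to its left, z up, the work surface at z = 0. Lengths are in mm, angles in rad, forces in N, time in s.
With the tool pointing down it reaches from about 400 to 925 mm from the base axis. Payload 12.5 kg.
Tool frame: the origin (TCP) lies midway between the tips of the shut fingers; the grasp point (between the pads) lies 19 mm behind it; z points along the fingers, y is the line along which they close (so a half turn about z gives the same grasp; the last joint's range is limited). The gripper opens to 95 mm and grips with 3 to 60 N. Pads are 20 mm wide; open, the fingers measure 119 mm over their backs; the gripper's body (75 mm by 180 mm) begins 59 mm behind the grasp point.
Start: joints at [-1.334, 0.491, 1.559, -0, 1.092, -0.106], TCP at [210.102, -588.646, 214.661] pointing down, gripper open.
Joint ranges: [-3.1, 3.1], [-0.84, 2.19], [0.05, 2.79], [-1.13, 4.28], [0.06, 2.93], [-2.69, 2.69]. Speed limits (rad/s): [2.22, 2.22, 2.79, 3.14, 3.14, 3.14].

### API

Orientations are given as [roll, pitch, yaw] about the fixed x, y, z axes, in that order (R = Rz(yaw) Ry(pitch) Rx(roll)).
In Python, from cell import state, viewer, env, models gives the robot as it stands. The module is installed in compiled form; this text tells all that it offers.
- The arm moves only by the tool arm_command, never from a script. Its argument "rows" is a list of rows, each a list of 2 entries, a list of its own where there are three numbers: the shift along the tool's x, y, z normalised to -1 to 1, where 1 is 0.25 m, then the turn about the tool's z normalised to -1 to 1, where 1 is pi rad. A call has exactly 5 rows; each row shifts and turns the commanded pose from where the row before left it, along the tool's axes as they then stand; what a row does not reach is not made up. A row lasts 1/10 s, in which the tool goes at most 50 mm and 8.59 degrees, less where a joint would pass 70% of its speed; a pose out of reach is approached as far as the arm can. A call with a number of a shift or a turn outside -1 to 1 is refused whole. A call with a gripper value outside its range is refused whole. "claw" is the opening, from 0 (shut) to 1 (fully open), set as the call begins (left out, the last holds). The fingers move at their own pace and stop on an object; the grip force is fixed at half the most. Time passes only in rows, so rows that do not move let the fingers close, or fill a call up. It gives the time, the measured TCP pose, the force, the opening and the grip force at its end, in the units of the state.
- state(): the state, without advancing time (a new reading comes with each control period).
- viewer.read_camera(name): name is "side" or "top"; returns (picture, depth): 384x512x3 uint8, red, green, blue; 384x512 float32, mm along the optical axis (not along the pixel's ray), 0 where there is no reading.
- viewer.get_calibration(name): a dict with "camera_matrix" (3x3 intrinsics, pixels), "world_to_cam" (4x4, takes a point from world to camera coordinates). Camera axes: x right, y up, looking along -z (the intrinsics and any distortion apply to the point x, -y, -z); pixel columns grow to the right and rows downward; lengths in mm; the calibration is good to about 2 mm. A picture is of the moment at which its call begins. get_calibration takes no time and is no camera call.
- env.job_done(): hands the job in; it is judged then, once.
Trained networks look in the newest picture that a camera, given by its name, has taken for a name from the list of things; names that differ only in an ending like _2 or _b are one class to them, and where a whole thing is asked for, a point or a joint stands for the part that bears it (a point fixed in the world has none). Each returns a list of dicts, best first, with "confidence" (0 to 1); they miss things now and then, are a little off and sometimes report something else, mostly with a low value. They report only what shows in the picture. A call takes as long as a camera call. They do not tell look-alikes from the thing itself.
- models.search_frame(camera, label): "position" ([x, y, z] in mm, in world coordinates, good to about 4 mm: the middle of the surface that is visible of it).
- models.mark_of(camera, label): "position" ([x, y, z] in mm, in world coordinates, good to about 4 mm: a listed point, or the origin of a listed thing).
The state is a dict: "t": time; "joints": joint angles; "qvel": joint speeds; "tau": joint torques, N m; "eef_pos": TCP position; "tcp_rot": TCP orientation; "ft_force": force on the tool from outside, world axes, zero at the start; "moment": the same for the moment, N m; "opening": opening from 0.0 (shut) to 1.0 (fully open); "grip_force": force on a finger pad.
Only numpy, scipy, OpenCV 4.12 (cv2) and the standard library are available. Lean on these libraries where they do the work, as an engineer would, in place of code of your own. Each camera call takes 0.05 s, during which the arm holds its last target. There are 200 camera calls.

### The job

The pellet die has been left standing stacked together. Take it apart from the top down, one part at a time (plunger, extraction ring, barrel, base), and set each part upright in the round pocket of the foam tray that is cut to its diameter, the plunger standing rod end down in the narrow deep one. Keep the parts upright, finish each before taking the next, and leave the timer and the reagent bottle where they are.

Things in the scene. Friction and masses are not known exactly. Their poses are not given: they have to be found in the camera images.
- die_plunger: The plunger: steel rod 16 mm in diameter, 67 mm long, below a round head 26 mm in diameter, 20 mm high; 0.2 kg. At the start the rod stands loosely in the ring and the barrel with its lower end on the base's spigot, 37 mm above the bench (head at 104 to 124 mm); draw it up 65 mm to come clear of the ring. Origin: centre of the rod's lower end, z up the rod.
- die_ring: The extraction ring: a plain aluminium ring, outside 36 mm, inside 22 mm, 26 mm high, about 0.06 kg. At the start it lies loose on the barrel (76 to 102 mm above the bench) round the plunger's rod; the plunger's head is wider than its hole. Origin: centre of its underside, z up.
- die_barrel: The die barrel: a bare steel cylinder 48 mm in diameter and 44 mm high with a 19 mm bore, widened to 32 mm for the lowest 7 mm, about 0.4 kg. At the start it stands loosely over the spigot of the base (32 to 76 mm above the bench); it lifts straight off. Origin: centre of its underside, z up.
- die_base: The die base, at the foot of the stack on the bench: a bare steel disc 60 mm in diameter and 32 mm high, with a spigot 27 mm in diameter and 5 mm high on top, about 0.5 kg. Origin: centre of its underside, z up.
- foam_plunger: Dark grey foam block, 80 x 80 x 50 mm high, one of four fixed two by two in any order in a light-wood tray (180 x 180 mm) on the bench; foam tops 56 mm above the bench, 4 mm over the tray rim. Has the narrowest and deepest pocket, 26 mm across and 42 mm deep (floor 8 mm above the block's underside), for the plunger's rod. Origin: centre of the block's underside, z up, on the pocket's axis.
- foam_ring: Dark grey foam block, 80 x 80 x 50 mm high, one of four fixed two by two in any order in a light-wood tray (180 x 180 mm) on the bench; foam tops 56 mm above the bench, 4 mm over the tray rim. Has a pocket 44 mm across and 8 mm deep (floor 42 mm above the block's underside), for the extraction ring. Origin: centre of the block's underside, z up, on the pocket's axis.
- foam_barrel: Dark grey foam block, 80 x 80 x 50 mm high, one of four fixed two by two in any order in a light-wood tray (180 x 180 mm) on the bench; foam tops 56 mm above the bench, 4 mm over the tray rim. Has a pocket 57 mm across and 8 mm deep (floor 42 mm above the block's underside), for the barrel. Origin: centre of the block's underside, z up, on the pocket's axis.
- foam_base: Dark grey foam block, 80 x 80 x 50 mm high, one of four fixed two by two in any order in a light-wood tray (180 x 180 mm) on the bench; foam tops 56 mm above the bench, 4 mm over the tray rim. Has the widest pocket, 69 mm across and 8 mm deep (floor 42 mm above the block's underside), for the base. Origin: centre of the block's underside, z up, on the pocket's axis.
- timer: Bystander: a small white bench timer with coloured buttons, 62 x 66 x 20 mm, loose. Origin: centre of its underside.
- reagent_bottle: Bystander: small orange-capped bottle, 56 mm across, 108 mm high, loose; origin: centre of underside. Also keep the arm clear of two fixed things: a retort stand with a blue pipette, 350 mm high, 0.27 to 0.40 m ahead of the robot's base, from 0.14 m right to 0.08 m left of its centre line; pipettes hung from the shelf over the bench's rear, 0.53 m ahead and beyond, 0.32 m up and more.
There are look-alikes about, which are no part of the job. What is shaped like the die_plunger but orange or turquoise is not meant.

How it is judged:
By the outcome, as a careful person would: the job done as asked, in the order asked, and still so for the second after the job is handed in, with the robot touching nothing.
It also fails if it takes over 122 s, if anything falls off the work surface, if the arm or the gripper's body presses on something with over 40 N, if the wrist force passes 120 N, or if a joint passes its speed limit or range.

## Working session

There is one attempt and no reset: what is moved stays moved. The work goes in short steps, Python scripts to look and compute and a tool call to move; the robot and the scene stay as the last step left them, time stands still between calls to the robot, and variables do not carry over. Pictures are saved under pics/ and viewed, at most 14 in all, crops included, and the job is handed in when it is done.

Besides the shell and the picture viewer there is one more tool, called after "Request:" as name(argument=value, ...), one argument or row to a line, values as JSON. arm_command: Moves the arm, as the interface text tells. Scaled input: -1 to 1 covers 0.25 m each way for a shift and pi rad each way for a turn. Its arguments: {"type":"object","properties":{"rows":{"type":"array","items":{"type":"array"}},"claw":{"type":"number"}},"required":["rows"]}

```bash
mkdir -p pics; python3 - <<'E'
from cell import state, viewer, env, models
import cv2,numpy as np
s=state(); print(s['t'],s['eef_pos'],s['tcp_rot'],s['opening'],s['ft_force'])
for c in ('top','side'):
    im,d=viewer.read_camera(c); cv2.imwrite(f'pics/{c}0.png',im[:,:,::-1]); np.savez(f'{c}0.npz',im=im,d=d)
    k=viewer.get_calibration(c); print(c,k['camera_matrix'].tolist(),np.round(k['world_to_cam'],3).tolist(), [x for x in k])
    for l in ('die_plunger','die_ring','die_barrel','die_base','foam_plunger','foam_ring','foam_barrel','foam_base','timer','reagent_bottle'):
        print(l,[(np.round(r['position']).tolist(),round(r['confidence'],2)) for r in models.mark_of(c,l)])
E
```

```text
0.0 [ 210.05279108 -588.39114414  214.04575745] [-3.14048672e+00 -1.18174106e-04  3.42805286e-01] 0.9999907461459779 [0.33131284 0.00468399 0.68203325]
top [[412.82637854254534, 0.0, 259.6790332299639], [0.0, 412.82637854254534, 197.24003202009908], [0.0, 0.0, 1.0]] [[0.029, -0.999, 0.027, 343.269], [0.992, 0.032, 0.125, -529.155], [-0.126, 0.023, 0.992, -887.225], [0.0, 0.0, 0.0, 1.0]] ['camera_matrix', 'world_to_cam']
die_plunger [([404.0, 408.0, 4.0], 0.66), ([517.0, 537.0, 1.0], 0.55), ([495.0, 446.0, 37.0], 0.42)]
die_ring []
die_barrel [([500.0, 447.0, 30.0], 0.75), ([500.0, 447.0, 74.0], 0.4)]
die_base [([498.0, 450.0, 2.0], 0.6)]
foam_plunger [([469.0, 192.0, 5.0], 0.58)]
foam_ring [([387.0, 192.0, 10.0], 0.66)]
foam_barrel [([480.0, 263.0, 8.0], 0.75)]
foam_base [([396.0, 275.0, 7.0], 0.82)]
timer []
reagent_bottle [([660.0, 357.0, 1.0], 0.89)]
side [[412.15317944538214, 0.0, 253.92148929674855], [0.0, 412.15317944538214, 193.09723406591505], [0.0, 0.0, 1.0]] [[-0.571, -0.821, -0.01, 619.835], [0.515, -0.368, 0.774, -183.628], [-0.639, 0.437, 0.633, -704.179], [0.0, 0.0, 0.0, 1.0]] ['camera_matrix', 'world_to_cam']
die_plunger [([405.0, 412.0, 1.0], 0.62), ([518.0, 533.0, -2.0], 0.6)]
die_ring [([499.0, 445.0, 72.0], 0.81), ([498.0, 445.0, 30.0], 0.51)]
die_barrel [([497.0, 446.0, 32.0], 0.93)]
die_base [([495.0, 449.0, -2.0], 0.71)]
foam_plunger [([474.0, 188.0, 2.0], 0.9)]
foam_ring [([393.0, 193.0, 5.0], 0.6), ([471.0, 188.0, 3.0], 0.2)]
foam_barrel [([480.0, 263.0, 4.0], 0.63)]
foam_base [([611.0, 251.0, -1.0], 0.49)]
timer [([611.0, 252.0, 1.0], 0.71)]
reagent_bottle [([654.0, 356.0, 2.0], 0.79)]
```

View pics/top0.png

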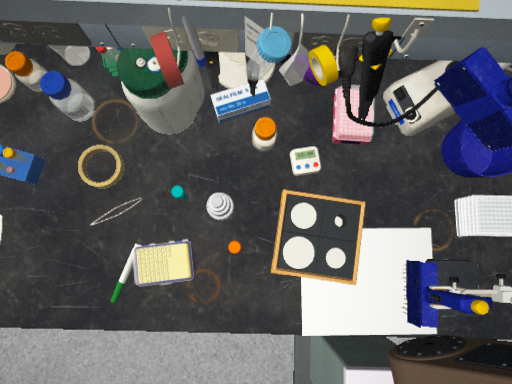

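View pics/side0.png

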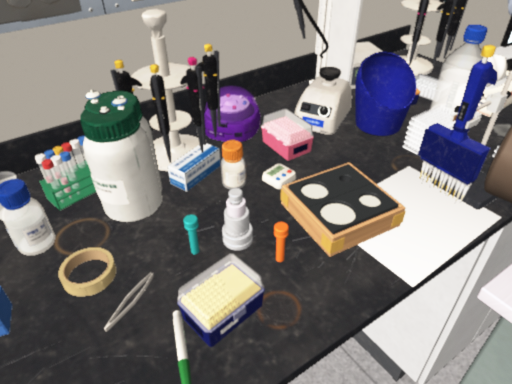

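The top view shows the stack at px (219,206), the tray centred near (319,237) with pale pocket floors, and the turquoise and orange look-alikes at (177,191) and (235,247). The side view agrees. Next I'll measure these more precisely.

```bash
cat >h.py <<'E'
import numpy as np,cv2
from cell import state, viewer, env, models
def cloud(c,d):
    k=viewer.get_calibration(c);K=k['camera_matrix'];T=np.linalg.inv(k['world_to_cam'])
    v,u=np.mgrid[:d.shape[0],:d.shape[1]]
    P=np.stack([(u-K[0,2])/K[0,0]*d,-(v-K[1,2])/K[1,1]*d,-d,np.ones_like(d)],-1)
    W=(P@T.T)[...,:3]; W[d<=0]=np.nan; return W
def ray(c,u,v,z):
    k=viewer.get_calibration(c);K=k['camera_matrix'];T=np.linalg.inv(k['world_to_cam'])
    r=T[:3,:3]@np.array([(u-K[0,2])/K[0,0],-(v-K[1,2])/K[1,1],-1]);o=T[:3,3]
    return o+r*(z-o[2])/r[2]
E
python3 - <<'E'
from h import *
for c in ('top','side'):
    f=np.load(f'{c}0.npz');im=f['im'];W=cloud(c,f['d'])
    x,y,z=W[...,0],W[...,1],W[...,2]
    st=(abs(x-498)<45)&(abs(y-447)<45)
    print(c,'stack z hist',np.histogram(z[st],bins=range(-6,135,6))[0])
    for lo,hi in((119,130),(98,106),(72,80),(28,36)):
        m=st&(z>lo)&(z<hi)
        print(lo,m.sum(),np.nanmean(W[m],0).round(1),'mid',[round(float((W[m][:,i].min()+W[m][:,i].max())/2),1) for i in(0,1)], 'ext',np.ptp(W[m][:,:2],axis=0).round())
    tr=(abs(x-430)<110)&(abs(y-230)<110)&(z>35)&(z<65)
    g=im.min(-1)
    foam=(tr&(im.max(-1)<90)).astype(np.uint8)
    print('foam z',np.nanmedian(z[foam>0]))
    white=(tr&(g>150)).astype(np.uint8)
    n,l,s,cen=cv2.connectedComponentsWithStats(white)
    for i in range(1,n):
        if s[i,4]>20: print('pocket',s[i].tolist(),cen[i].round(1),'z',np.median(z[l==i]).round(1),'xy@48',ray(c,*cen[i],48).round(1),'area dia', )
    cs,_=cv2.findContours(foam,cv2.RETR_EXTERNAL,cv2.CHAIN_APPROX_NONE)
    b=cv2.minAreaRect(max(cs,key=cv2.contourArea))
    if 1:
        q=np.array([ray(c,*p,56)[:2] for p in max(cs,key=cv2.contourArea)[:,0]],np.float32)
        print('foam rect world',cv2.minAreaRect(q))
E
```

```text
top stack z hist [563 385   9   2   6  33 116   5   5   5   4   7   5 141  12   6   8  57
  43   3   3 124   8]
119 133 [496.1 447.2 123.8] mid [496.2, 447.8] ext [25. 24.]
98 95 [493.7 445.5 101.6] mid [496.7, 447.3] ext [34. 33.]
72 151 [492.6 445.   75.6] mid [496.4, 447.4] ext [45. 46.]
28 141 [486.1 441.1  31.8] mid [495.9, 448.3] ext [58. 58.]
foam z 55.87963743159537
pocket [291, 203, 26, 26, 520] [303.1 215.2] z 48.6 xy@48 [479.8 264.7  48. ] area dia
pocket [283, 237, 31, 32, 800] [298.1 252.2] z 48.5 xy@48 [400.  274.2  48. ] area dia
pocket [326, 248, 20, 21, 316] [335.2 257.6] z 48.5 xy@48 [390.9 194.3  48. ] area dia
foam rect world ((435.8815002441406, 231.07565307617188), (160.29595947265625, 159.3283233642578), 83.21905517578125)
side stack z hist [601  83  80  46  67 109 131  52  57  51  54  59  61 144  46  46  47 111
  24  28  35 104   0]
119 108 [496.  451.3 121.9] mid [496.9, 450.6] ext [25. 25.]
98 95 [491.2 454.6 100.4] mid [496.4, 450.5] ext [34. 35.]
72 156 [487.3 455.9  74.9] mid [493.7, 450.8] ext [42. 47.]
28 191 [484.1 457.8  31. ] mid [493.4, 449.9] ext [52. 60.]
foam z 54.25928560615796
pocket [301, 184, 27, 15, 301] [314.2 190.9] z 47.0 xy@48 [482.3 264.6  48. ] area dia
pocket [359, 195, 22, 12, 187] [369.5 200.5] z 47.2 xy@48 [393.3 193.9  48. ] area dia
pocket [320, 203, 36, 22, 569] [337.5 213.5] z 47.2 xy@48 [402.4 274.3  48. ] area dia
foam rect world ((431.7789611816406, 236.59547424316406), (160.752197265625, 161.13671875), 83.19642639160156)
```

```bash
python3 - <<'E'
from h import *
H={}
for c in ('top','side'):
    f=np.load(f'{c}0.npz');W=cloud(c,f['d']).reshape(-1,3);W=W[~np.isnan(W[:,0])]
    W=W[(W[:,0]>150)&(W[:,0]<760)&(W[:,1]>-700)&(W[:,1]<750)&(W[:,2]>100)&(W[:,2]<900)]
    for p in W:
        k=(int(p[0]//50*50),int(p[1]//50*50)); H[k]=max(H.get(k,0),int(p[2]))
ys=range(-450,701,50)
print('x\\y ',*[f'{y:4d}' for y in ys])
for x in range(150,751,50): print(x,*[f'{H.get((x,y),0):4d}' for y in ys])
for x,y,z in ((430,0,400),(496,449,100)):
  pass
E
```

```text
x\y  -450 -400 -350 -300 -250 -200 -150 -100  -50    0   50  100  150  200  250  300  350  400  450  500  550  600  650  700
150    0    0    0    0    0    0    0    0    0    0  141  255    0    0    0    0    0    0    0    0    0    0    0    0
200    0    0    0    0    0    0    0    0    0  386  361  270    0    0    0    0    0    0    0    0    0    0    0    0
250    0    0    0    0    0    0    0    0  329  374  241    0    0    0    0    0    0    0    0    0    0    0    0    0
300    0    0    0    0    0    0    0  278  281  353  354    0    0    0    0    0    0    0    0    0    0    0    0    0
350    0    0    0    0    0    0    0  227  225  226  222    0    0    0    0    0    0    0    0    0    0    0    0    0
400    0    0    0    0    0    0    0    0    0    0    0    0    0    0    0    0    0    0    0    0    0    0    0    0
450    0    0    0    0    0    0    0    0    0    0    0    0    0    0    0    0    0  127  126    0    0    0    0    0
500    0    0  252  183    0    0    0    0    0    0  479    0    0    0    0    0    0  126  125    0    0    0    0    0
550    0  250  252  192    0  124    0  101    0    0  511  520  354  413  501  542  547    0  497    0    0    0    0    0
600    0    0  173  166  134  163    0  111  138    0  501  558  563  562  562  561  562  561  557  557  556  554  520    0
650    0    0    0    0  134  187  189  179  156  437  470  557  562  562  561  481  470  483  482  481  481  482  480  438
700    0    0    0    0    0  180  189  184  136  233  238    0    0    0    0    0  279  247  276  249  255  232    0    0
750    0    0    0    0    0    0    0  136  136  210    0    0    0    0    0    0  278  243  279  236  232  231    0    0
```

```bash
python3 - <<'E'
from h import *
for c in ('top','side'):
    f=np.load(f'{c}0.npz');W=cloud(c,f['d']).reshape(-1,3);W=W[~np.isnan(W[:,0])]
    m=(W[:,0]>480)&(W[:,0]<640)&(W[:,1]>0)&(W[:,1]<560)&(W[:,2]>240)&(W[:,2]<600)
    W=W[m];print(c)
    for y in range(0,560,25):
        q=W[(W[:,1]>=y)&(W[:,1]<y+25)]
        for z in range(240,560,40):
            p=q[(q[:,2]>=z)&(q[:,2]<z+40)]
            if len(p)>2: print(y,z,'minx',int(np.sort(p[:,0])[1]),end='; ')
    print()
E
```

```text
top
50 400 minx 537; 50 440 minx 536; 75 400 minx 542; 75 440 minx 543; 75 480 minx 551; 100 280 minx 632; 100 400 minx 570; 100 440 minx 569; 100 480 minx 569; 100 520 minx 638; 125 280 minx 613; 125 400 minx 599; 125 440 minx 598; 125 480 minx 598; 125 520 minx 638; 150 280 minx 606; 150 320 minx 598; 150 480 minx 638; 150 520 minx 638; 175 320 minx 587; 175 480 minx 638; 175 520 minx 638; 200 320 minx 586; 200 360 minx 582; 200 400 minx 606; 200 440 minx 617; 200 480 minx 628; 200 520 minx 629; 225 320 minx 598; 225 360 minx 579; 225 400 minx 579; 225 440 minx 609; 225 480 minx 613; 225 520 minx 621; 250 400 minx 579; 250 440 minx 590; 250 480 minx 613; 250 520 minx 618; 275 440 minx 633; 275 480 minx 593; 275 520 minx 631; 300 440 minx 596; 300 480 minx 595; 300 520 minx 612; 325 440 minx 603; 325 480 minx 602; 325 520 minx 598; 350 440 minx 603; 350 480 minx 599; 350 520 minx 594; 375 440 minx 602; 375 480 minx 601; 375 520 minx 600; 400 480 minx 638; 400 520 minx 638; 425 440 minx 619; 425 480 minx 625; 425 520 minx 636; 450 440 minx 591; 450 480 minx 593; 450 520 minx 631; 475 440 minx 588; 475 480 minx 590; 475 520 minx 638; 500 480 minx 638; 500 520 minx 638; 525 480 minx 638; 525 520 minx 638; 550 480 minx 638; 550 520 minx 638; 
side
125 280 minx 618; 150 280 minx 602; 175 320 minx 589; 200 320 minx 586; 200 360 minx 583; 225 320 minx 598; 225 360 minx 580; 250 360 minx 581;
```

Request:
arm_command(
  rows=[
    [[0.128,-0.098,-0.07],0],
    [[0.128,-0.098,-0.07],0],
    [[0.128,-0.098,-0.07],0],
    [[0.128,-0.098,-0.07],0],
    [[0.128,-0.098,-0.07],0],
  ],
  claw=0.6,
)

```text
t: 1.6
eef_pos: [320.2, -418.0, 302.9]
tcp_rot: [3.141, -0.0, 0.343]
ft_force: [0.4, -0.2, -0.2]
opening: 0.642
grip_force: 0.0
```

Request:
arm_command(
  rows=[
    [[0.128,-0.098,-0.07],0],
    [[0.128,-0.098,-0.07],0],
    [[0.128,-0.098,-0.07],0],
    [[0.128,-0.098,-0.07],0],
    [[0.128,-0.098,-0.07],0],
  ],
)

```text
t: 2.1
eef_pos: [429.7, -248.8, 390.6]
tcp_rot: [3.141, -0.0, 0.343]
ft_force: [0.2, -1.0, 0.7]
opening: 0.601
grip_force: 0.0
```

Request:
arm_command(
  rows=[
    [[0.054,-0.151,0],0],
    [[0.054,-0.151,0],0],
    [[0.054,-0.151,0],0],
    [[0.054,-0.151,0],0],
    [[0.054,-0.151,0],0],
  ],
)

```text
t: 2.6
eef_pos: [428.9, -48.3, 389.8]
tcp_rot: [3.141, -0.0, 0.343]
ft_force: [1.3, 0.5, 0.9]
opening: 0.596
grip_force: 0.0
```

Request:
arm_command(
  rows=[
    [[0.054,-0.151,0],0],
    [[0.054,-0.151,0],0],
    [[0.054,-0.151,0],0],
    [[0.054,-0.151,0],0],
    [[0.054,-0.151,0],0],
  ],
)

```text
t: 3.1
eef_pos: [429.0, 152.3, 389.8]
tcp_rot: [3.141, -0.001, 0.343]
ft_force: [0.4, -0.4, 0.0]
opening: 0.599
grip_force: 0.0
```

```bash
cat >>h.py <<'E'
def to(*wps,n=None):
    "print normalised per-row tool shifts from the present TCP through world waypoints"
    s=state();p=np.array(s['eef_pos']);y=s['tcp_rot'][2]
    x_,y_=np.array([np.cos(y),np.sin(y),0]),np.array([np.sin(y),-np.cos(y),0])
    print('at',p.round(1),'rot',np.round(s['tcp_rot'],3),'j',np.round(s['joints'],2),'F',np.round(s['ft_force'],1),'t',s['t'])
    for w in wps:
        d=np.array(w)-p;k=n or int(np.ceil(np.linalg.norm(d)/45));k=max(k,1)
        print(w,'rows',k,np.round(np.array([d@x_,d@y_,-d[2]])/k/250,4).tolist());p=np.array(w)
E
python3 -c "
from h import *
to((430,300,330),(496,449,200),(496,449,130),(496,449,106))"
```

```text
at [429.  152.3 389.8] rot [ 3.141e+00 -1.000e-03  3.430e-01] j [ 0.2   0.09  1.67 -0.    1.38  1.42] F [ 0.4 -0.4  0. ] t 3.1
(430, 300, 330) rows 4 [0.0506, -0.1388, 0.0598]
(496, 449, 200) rows 5 [0.0898, -0.0945, 0.104]
(496, 449, 130) rows 2 [0.0, 0.0, 0.14]
(496, 449, 106) rows 1 [0.0, 0.0, 0.096]
```

Request:
arm_command(
  rows=[
    [[0.0506,-0.1388,0.0598],0],
    [[0.0506,-0.1388,0.0598],0],
    [[0.0506,-0.1388,0.0598],0],
    [[0.0506,-0.1388,0.0598],0],
    [[0,0,0],0],
  ],
)

```text
t: 3.6
eef_pos: [429.5, 301.1, 327.6]
tcp_rot: [-3.142, 0.003, 0.346]
ft_force: [0.7, -0.4, 0.0]
opening: 0.598
grip_force: 0.0
```

Request:
arm_command(
  rows=[
    [[0.0898,-0.0945,0.104],0],
    [[0.0898,-0.0945,0.104],0],
    [[0.0898,-0.0945,0.104],0],
    [[0.0898,-0.0945,0.104],0],
    [[0.0898,-0.0945,0.104],0],
  ],
)

```text
t: 4.1
eef_pos: [497.1, 448.0, 199.1]
tcp_rot: [3.141, -0.0, 0.343]
ft_force: [0.0, 0.3, 0.6]
opening: 0.6
grip_force: 0.0
```

Request:
arm_command(
  rows=[
    [[0,0,0.08],0],
    [[0,0,0.08],0],
    [[0,0,0],0],
    [[0,0,0],0],
    [[0,0,0],0],
  ],
)

```text
t: 4.6
eef_pos: [497.0, 447.3, 161.4]
tcp_rot: [-3.141, -0.002, 0.342]
ft_force: [-0.1, 1.4, 0.1]
opening: 0.606
grip_force: 0.0
```

```bash
python3 -c "
from h import *
to((496,449,106))
im,d=viewer.read_camera('side');cv2.imwrite('pics/s1.png',cv2.resize(im[60:300,120:440,::-1],None,fx=2,fy=2))
"
```

```text
at [497.  447.3 161.4] rot [-3.141e+00 -2.000e-03  3.420e-01] j [ 0.63  0.6   1.5  -0.    1.03  1.86] F [-0.1  1.4  0.1] t 4.6
(496, 449, 106) rows 2 [-0.0008, -0.0039, 0.1108]
```

View pics/s1.png

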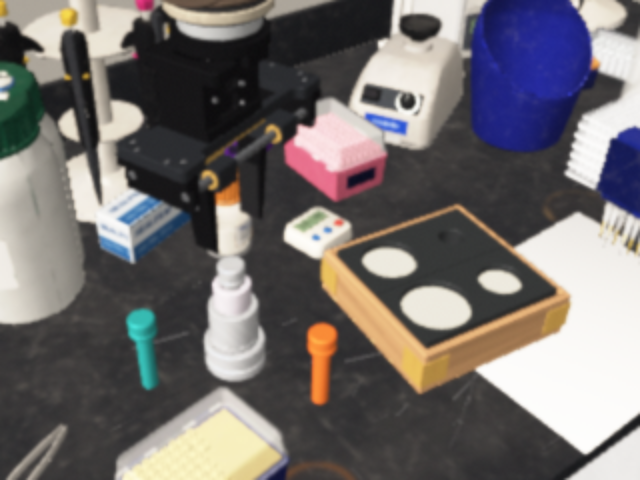

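The picture shows the open fingers straddling the plunger head at (230,270), so I'm going down to grip it.

Request:
arm_command(
  rows=[
    [[0,-0.005,0.08],0],
    [[0,0,0.08],0],
    [[0,0,0.06],0],
    [[0,0,0],0],
    [[0,0,0],0],
  ],
)

```text
t: 5.15
eef_pos: [496.3, 448.6, 105.4]
tcp_rot: [-3.142, -0.001, 0.343]
ft_force: [-0.6, 0.3, 0.8]
opening: 0.596
grip_force: 0.0
```

Request:
arm_command(
  rows=[
    [[0,0,0],0],
    [[0,0,0],0],
    [[0,0,0],0],
    [[0,0,0],0],
    [[0,0,0],0],
  ],
  claw=0,
)

```text
t: 5.65
eef_pos: [496.1, 448.5, 105.0]
tcp_rot: [3.142, -0.0, 0.343]
ft_force: [0.2, -0.6, 1.6]
opening: 0.265
grip_force: 30.0
```

Request:
arm_command(
  rows=[
    [[0,0,0],0],
    [[0,0,0],0],
    [[0,0,0],0],
    [[0,0,0],0],
    [[0,0,0],0],
  ],
)

```text
t: 6.15
eef_pos: [496.1, 448.5, 104.9]
tcp_rot: [3.142, -0.0, 0.343]
ft_force: [0.4, -0.5, 4.4]
opening: 0.268
grip_force: 30.0
```

Request:
arm_command(
  rows=[
    [[0,0,-0.04],0],
    [[0,0,-0.06],0],
    [[0,0,-0.08],0],
    [[0,0,-0.08],0],
    [[0,0,-0.06],0],
  ],
)

```text
t: 6.65
eef_pos: [496.1, 448.7, 187.2]
tcp_rot: [-3.141, -0.002, 0.343]
ft_force: [-0.6, -0.5, -2.3]
opening: 0.265
grip_force: 30.0
```

```bash
python3 -c "
from h import *
to((471,187,186),(471,187,95))
im,d=viewer.read_camera('side');cv2.imwrite('pics/s2.png',cv2.resize(im[60:300,120:440,::-1],None,fx=2,fy=2))
for l in ('die_plunger','die_ring','die_barrel'): print(l,[(np.round(r['position']).tolist(),round(r['confidence'],2)) for r in models.mark_of('side',l)])
"
```

```text
at [496.1 448.7 187.2] rot [-3.141e+00 -2.000e-03  3.430e-01] j [0.64 0.58 1.47 0.   1.09 1.86] F [-0.6 -0.5 -2.3] t 6.65
(471, 187, 186) rows 6 [-0.0744, 0.1587, 0.0008]
(471, 187, 95) rows 3 [0.0, 0.0, 0.1213]
die_plunger [([406.0, 408.0, 1.0], 0.83), ([498.0, 447.0, 123.0], 0.56)]
die_ring [([497.0, 447.0, 76.0], 0.6)]
die_barrel [([497.0, 445.0, 31.0], 0.94)]
```

View pics/s2.png

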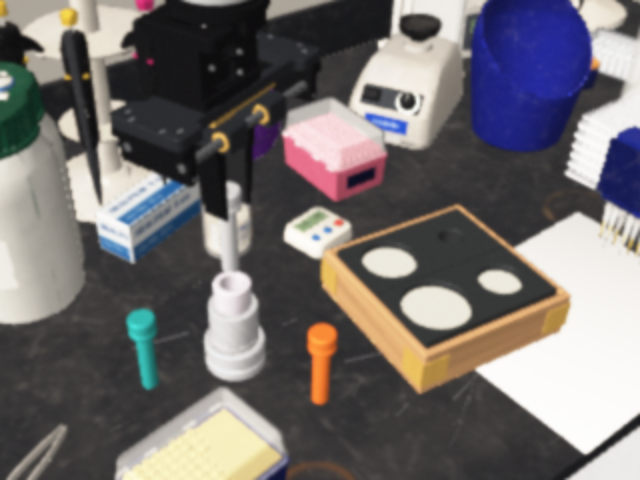

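The picture shows the plunger drawn clear of the ring at (230,285), with the ring and barrel undisturbed. I'm carrying it over the narrow pocket.

Request:
arm_command(
  rows=[
    [[-0.06,0.13,0],0],
    [[-0.075,0.159,0],0],
    [[-0.075,0.159,0],0],
    [[-0.075,0.159,0],0],
    [[-0.075,0.159,0],0],
  ],
)

```text
t: 7.35
eef_pos: [474.7, 236.2, 184.0]
tcp_rot: [3.141, 0.001, 0.343]
ft_force: [1.1, -0.4, -1.3]
opening: 0.265
grip_force: 30.0
```

Request:
arm_command(
  rows=[
    [[-0.06,0.13,0],0],
    [[-0.0285,0.0565,0],0],
    [[0,0,0.08],0],
    [[0,0,0.08],0],
    [[0,0,0],0],
  ],
)

```text
t: 7.85
eef_pos: [469.3, 186.4, 142.6]
tcp_rot: [-3.141, 0.004, 0.343]
ft_force: [0.2, -0.5, -1.7]
opening: 0.269
grip_force: 30.0
```

```bash
python3 -c "
from h import *
to((470.4,187,100),(470.4,187,83))
im,d=viewer.read_camera('side');cv2.imwrite('pics/s3.png',cv2.resize(im[100:260,270:430,::-1],None,fx=3.5,fy=3.5))
print([(np.round(r['position']).tolist(),round(r['confidence'],2)) for r in models.mark_of('side','die_plunger')])
"
```

```text
at [469.3 186.4 142.6] rot [-3.141  0.004  0.343] j [0.25 0.42 1.93 0.   0.8  1.48] F [ 0.2 -0.5 -1.7] t 7.85
(470.4, 187, 100) rows 1 [0.0049, -0.0009, 0.1705]
(470.4, 187, 83) rows 1 [0.0, 0.0, 0.068]
[([406.0, 406.0, 5.0], 0.93), ([472.0, 185.0, 78.0], 0.75), ([519.0, 534.0, -2.0], 0.71)]
```

View pics/s3.png

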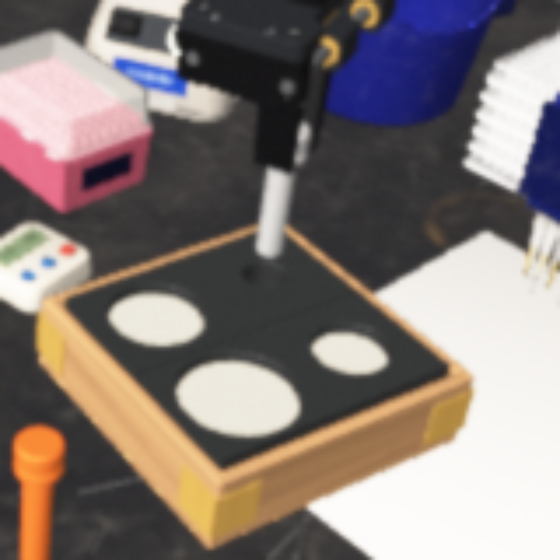

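The rod end at (267,252) is above the pocket at (262,275). I'll lower slowly and watch the force.

Request:
arm_command(
  rows=[
    [[0.004,0,0.03],0],
    [[0,0,0.04],0],
    [[0,0,0.04],0],
    [[0,0,0.03],0],
    [[0,0,0],0],
  ],
)

```text
t: 8.45
eef_pos: [470.9, 186.7, 108.6]
tcp_rot: [-3.141, 0.002, 0.343]
ft_force: [0.4, -0.3, -2.0]
opening: 0.268
grip_force: 30.0
```

```bash
python3 -c "
from h import *
to((470.4,187,83))"
```

```text
at [470.9 186.7 108.6] rot [-3.141e+00  2.000e-03  3.430e-01] j [ 0.25  0.47  1.96 -0.    0.72  1.48] F [ 0.4 -0.3 -2. ] t 8.45
(470.4, 187, 83) rows 1 [-0.0013, -0.0018, 0.1024]
```

Request:
arm_command(
  rows=[
    [[0,0,0.04],0],
    [[0,0,0.03],0],
    [[0,0,0.02],0],
    [[0,0,0.008],0],
    [[0,0,0],0],
  ],
)

```text
t: 8.95
eef_pos: [471.3, 186.8, 85.0]
tcp_rot: [3.142, 0.0, 0.343]
ft_force: [-0.3, 0.4, -1.6]
opening: 0.268
grip_force: 30.0
```

Request:
arm_command(
  rows=[
    [[0,0,0.004],0],
    [[0,0,0],0],
    [[0,0,0],0],
    [[0,0,0],0],
    [[0,0,0],0],
  ],
)

```text
t: 9.45
eef_pos: [471.4, 186.8, 84.4]
tcp_rot: [3.141, -0.0, 0.343]
ft_force: [-0.3, 0.5, -2.2]
opening: 0.268
grip_force: 30.0
```

Request:
arm_command(
  rows=[
    [[0,0,0.006],0],
    [[0,0,0.003],0],
    [[0,0,0],0],
    [[0,0,0],0],
    [[0,0,0],0],
  ],
)

```text
t: 9.95
eef_pos: [471.4, 186.8, 82.0]
tcp_rot: [3.142, 0.0, 0.343]
ft_force: [1.3, -0.2, -1.9]
opening: 0.265
grip_force: 30.0
```

Now I'll release, opening only partly, and raise the arm.

Request:
arm_command(
  rows=[
    [[0,0,0],0],
    [[0,0,0],0],
    [[0,0,0],0],
    [[0,0,0],0],
    [[0,0,0],0],
  ],
  claw=0.5,
)

```text
t: 10.45
eef_pos: [471.4, 186.8, 82.1]
tcp_rot: [3.141, -0.0, 0.343]
ft_force: [-0.8, 0.6, 0.0]
opening: 0.495
grip_force: 0.0
```

Request:
arm_command(
  rows=[
    [[0,0,-0.03],0],
    [[0,0,-0.06],0],
    [[0,0,-0.12],0],
    [[0,0,-0.16],0],
    [[0,0,-0.04],0],
  ],
)

```text
t: 10.95
eef_pos: [472.5, 187.2, 188.5]
tcp_rot: [3.141, -0.006, 0.343]
ft_force: [0.1, 0.1, -0.8]
opening: 0.498
grip_force: 0.0
```

```bash
python3 -c "
from h import *
to((496.1,448.7,185),(496.1,448.7,87))
im,d=viewer.read_camera('side');cv2.imwrite('pics/s4.png',cv2.resize(im[60:300,120:440,::-1],None,fx=2,fy=2))
W=cloud('side',d);x,y,z=W[...,0],W[...,1],W[...,2]
m=(abs(x-470)<25)&(abs(y-187)<25)&(z>65)&(z<110)
print('plunger head',np.nanmean(W[m],0).round(1),np.nanpercentile(z[m],[2,98]).round(1),m.sum())
"
```

```text
at [472.5 187.2 188.5] rot [ 3.141 -0.006  0.343] j [ 0.25  0.36  1.88 -0.    0.9   1.48] F [ 0.1  0.1 -0.8] t 10.95
(496.1, 448.7, 185) rows 6 [0.0734, -0.1589, 0.0024]
(496.1, 448.7, 87) rows 3 [0.0, 0.0, 0.1307]
plunger head [469.2 193.4  89.6] [ 66.5 100.7] 185
```

View pics/s4.png

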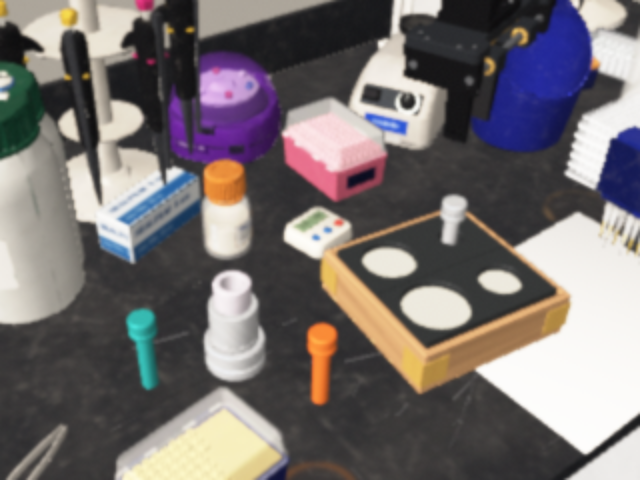

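The plunger stands upright in its pocket, head at (453,205) and top at 101 mm. Next is the ring.

Request:
arm_command(
  rows=[
    [[0.0734,-0.1589,0],0],
    [[0.0734,-0.1589,0],0],
    [[0.0734,-0.1589,0],0],
    [[0.0734,-0.1589,0],0],
    [[0.0734,-0.1589,0],0],
  ],
  claw=0.58,
)

```text
t: 11.5
eef_pos: [490.6, 406.4, 183.5]
tcp_rot: [3.141, 0.001, 0.343]
ft_force: [0.9, 0.0, 0.4]
opening: 0.578
grip_force: 0.0
```

Request:
arm_command(
  rows=[
    [[0.0734,-0.1589,0.0],0],
    [[0,0,0.06],0],
    [[0,0,0.1],0],
    [[0,0,0],0],
    [[0,0,0],0],
  ],
)

```text
t: 12.0
eef_pos: [494.8, 448.1, 144.0]
tcp_rot: [3.141, 0.002, 0.343]
ft_force: [0.5, 0.6, 0.3]
opening: 0.579
grip_force: 0.0
```

```bash
python3 -c "
from h import *
to((496.1,448.7,88))
im,d=viewer.read_camera('top')
W=cloud('top',d);x,y,z=W[...,0],W[...,1],W[...,2]
m=(abs(x-496)<25)&(abs(y-448)<25)&(z>96)&(z<108)
print(m.sum(), [(np.nanmin(W[m][:,i])+np.nanmax(W[m][:,i]))/2 for i in(0,1)] if m.any() else '')
"
```

```text
at [494.8 448.1 144. ] rot [3.141e+00 2.000e-03 3.430e-01] j [ 0.64  0.62  1.52 -0.    1.    1.87] F [0.5 0.6 0.3] t 12.0
(496.1, 448.7, 88) rows 2 [0.0029, -0.0003, 0.112]
0
```

Request:
arm_command(
  rows=[
    [[0.004,0,0.08],0],
    [[0,0,0.08],0],
    [[0,0,0.06],0],
    [[0,0,0],0],
    [[0,0,0],0],
  ],
)

```text
t: 12.55
eef_pos: [496.3, 448.8, 90.3]
tcp_rot: [-3.141, -0.001, 0.343]
ft_force: [-1.2, 0.4, 1.4]
opening: 0.582
grip_force: 0.0
```

Request:
arm_command(
  rows=[
    [[0,0,0],0],
    [[0,0,0],0],
    [[0,0,0],0],
    [[0,0,0],0],
    [[0,0,0],0],
  ],
  claw=0,
)

```text
t: 13.05
eef_pos: [496.1, 448.8, 90.2]
tcp_rot: [-3.141, -0.001, 0.343]
ft_force: [-1.1, -1.7, 6.4]
opening: 0.375
grip_force: 30.0
```

Request:
arm_command(
  rows=[
    [[0,0,0],0],
    [[0,0,0],0],
    [[0,0,0],0],
    [[0,0,0],0],
    [[0,0,0],0],
  ],
)

```text
t: 13.55
eef_pos: [496.1, 448.8, 90.2]
tcp_rot: [-3.141, -0.001, 0.343]
ft_force: [-1.8, -0.6, 6.9]
opening: 0.375
grip_force: 30.0
```

Request:
arm_command(
  rows=[
    [[0,0,-0.03],0],
    [[0,0,-0.06],0],
    [[0,0,-0.08],0],
    [[0,0,-0.06],0],
    [[0,0,0],0],
  ],
)

```text
t: 14.05
eef_pos: [496.7, 449.3, 149.9]
tcp_rot: [-3.14, -0.004, 0.343]
ft_force: [0.0, 0.1, -1.4]
opening: 0.375
grip_force: 30.0
```

```bash
python3 -c "
from h import *
to((390.6,196.4,147),(390.6,196.4,80),(390.6,196.4,62.4))
im,d=viewer.read_camera('side');W=cloud('side',d);x,y,z=W[...,0],W[...,1],W[...,2]
m=(abs(x-496)<40)&(abs(y-449)<40);print('stack hist 0..150/6',np.histogram(z[m],bins=range(0,151,6))[0])
print([(np.round(r['position']).tolist(),round(r['confidence'],2)) for r in models.mark_of('side','die_ring')])
"
```

```text
at [496.7 449.3 149.9] rot [-3.14  -0.004  0.343] j [ 0.64  0.62  1.51 -0.    1.01  1.86] F [ 0.   0.1 -1.4] t 14.05
(390.6, 196.4, 147) rows 7 [-0.1057, 0.1157, 0.0017]
(390.6, 196.4, 80) rows 2 [0.0, 0.0, 0.134]
(390.6, 196.4, 62.4) rows 1 [0.0, 0.0, 0.0704]
stack hist 0..150/6 [ 76  80  46  66 110 131  54  54  54  62  78  80 296   0   0   0   0   0
   0   0   0   0  25  51  57]
[([498.0, 447.0, 131.0], 0.49)]
```

Request:
arm_command(
  rows=[
    [[-0.1057,0.1157,0],0],
    [[-0.1057,0.1157,0],0],
    [[-0.1057,0.1157,0],0],
    [[-0.1057,0.1157,0],0],
    [[-0.1057,0.1157,0],0],
  ],
)

```text
t: 14.65
eef_pos: [418.8, 266.6, 146.2]
tcp_rot: [3.141, 0.001, 0.343]
ft_force: [1.1, 0.1, -0.8]
opening: 0.376
grip_force: 30.0
```

Request:
arm_command(
  rows=[
    [[-0.1057,0.1157,0],0],
    [[-0.1057,0.1157,0.0],0],
    [[0,0,0.08],0],
    [[0,0,0.08],0],
    [[0,0,0],0],
  ],
)

```text
t: 15.15
eef_pos: [388.5, 195.1, 105.1]
tcp_rot: [-3.142, 0.004, 0.342]
ft_force: [-0.8, -0.3, 0.1]
opening: 0.376
grip_force: 30.0
```

Request:
arm_command(
  rows=[
    [[0,0,0.04],0],
    [[0,0,0.04],0],
    [[0,0,0],0],
    [[0,0,0],0],
    [[0,0,0],0],
  ],
)

```text
t: 15.65
eef_pos: [389.9, 195.9, 87.3]
tcp_rot: [3.141, -0.0, 0.343]
ft_force: [0.1, -0.4, -0.3]
opening: 0.371
grip_force: 30.0
```

```bash
python3 -c "
from h import *
to((390.6,196.4,63))
im,d=viewer.read_camera('side');cv2.imwrite('pics/s5.png',cv2.resize(im[100:260,270:430,::-1],None,fx=3.5,fy=3.5))
"
```

```text
at [389.9 195.9  87.3] rot [ 3.141 -0.     0.343] j [ 0.31  0.43  2.14 -0.    0.57  1.54] F [ 0.1 -0.4 -0.3] t 15.65
(390.6, 196.4, 63) rows 1 [0.0034, -0.0009, 0.0972]
```

View pics/s5.png

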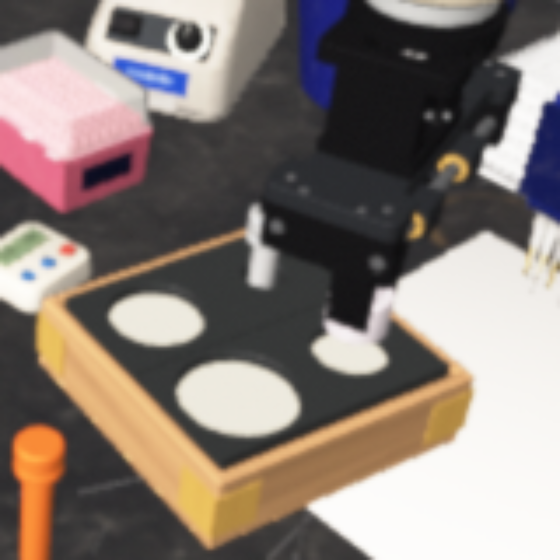

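```bash
cat >>h.py <<'E'
def proj(c,p):
    k=viewer.get_calibration(c);K=k['camera_matrix'];q=k['world_to_cam']@np.append(p,1)
    return K[0,0]*q[0]/-q[2]+K[0,2], -K[1,1]*q[1]/-q[2]+K[1,2]
E
python3 -c "
from h import *
for p in ((389.9,197.8,73),(389.9,197.8,99),(390.6,198.3,56),(390.6,198.3,48),(471.4,188.7,101)):
    u,v=proj('side',p);print(p,round((u-270)*3.5),round((v-100)*3.5))
"
```

```text
(389.9, 197.8, 73) 355 324
(389.9, 197.8, 99) 363 288
(390.6, 198.3, 56) 349 347
(390.6, 198.3, 48) 346 357
(471.4, 188.7, 101) 271 212
```

My projection puts the pocket rim at (349,347) and the ring's underside at (355,324), and both match the picture. Lowering.

Request:
arm_command(
  rows=[
    [[0.002,0,0.03],0],
    [[0,0,0.03],0],
    [[0,0,0.02],0],
    [[0,0,0.015],0],
    [[0,0,0],0],
  ],
)

```text
t: 16.2
eef_pos: [390.0, 195.9, 62.7]
tcp_rot: [3.142, 0.001, 0.343]
ft_force: [0.6, -0.1, -0.5]
opening: 0.374
grip_force: 30.0
```

Request:
arm_command(
  rows=[
    [[0,0,0],0],
    [[0,0,0],0],
    [[0,0,0],0],
    [[0,0,0],0],
    [[0,0,0],0],
  ],
)

```text
t: 16.7
eef_pos: [390.3, 196.0, 63.4]
tcp_rot: [3.142, -0.0, 0.343]
ft_force: [0.3, -0.1, -0.7]
opening: 0.374
grip_force: 30.0
```

Request:
arm_command(
  rows=[
    [[0,0,0.004],0],
    [[0,0,0],0],
    [[0,0,0],0],
    [[0,0,0],0],
    [[0,0,0],0],
  ],
)

```text
t: 17.2
eef_pos: [390.2, 196.0, 62.3]
tcp_rot: [3.142, -0.0, 0.343]
ft_force: [-0.4, -0.4, -0.5]
opening: 0.38
grip_force: 30.0
```

Request:
arm_command(
  rows=[
    [[0,0,0],0],
    [[0,0,0],0],
    [[0,0,0],0],
    [[0,0,0],0],
    [[0,0,0],0],
  ],
  claw=0.55,
)

```text
t: 17.7
eef_pos: [390.2, 195.9, 62.3]
tcp_rot: [3.141, -0.0, 0.343]
ft_force: [0.1, 0.3, 0.6]
opening: 0.547
grip_force: 0.0
```

Request:
arm_command(
  rows=[
    [[0,0,-0.03],0],
    [[0,0,-0.08],0],
    [[0,0,-0.12],0],
    [[0,0,-0.12],0],
    [[0,0,0],0],
  ],
)

```text
t: 18.2
eef_pos: [391.4, 196.4, 153.2]
tcp_rot: [3.141, -0.006, 0.343]
ft_force: [-0.2, 0.2, 0.1]
opening: 0.548
grip_force: 0.0
```

```bash
cat >>h.py <<'E'
def top_of(c,d,xy,lo,hi,r=40):
    W=cloud(c,d);x,y,z=W[...,0],W[...,1],W[...,2]
    m=(abs(x-xy[0])<r)&(abs(y-xy[1])<r)&(z>lo)&(z<hi);P=W[m]
    print(c,'n',len(P),'z med',np.median(P[:,2]).round(1),'std',P[:,2].std().round(2),'mid',((P.min(0)+P.max(0))/2).round(1)[:2],'ext',np.ptp(P,axis=0).round(1)[:2])
E
python3 -c "
from h import *
to((496.1,448.7,150),(496.1,448.7,46))
im,d=viewer.read_camera('side');top_of('side',d,(390,196),68,82)
im,d=viewer.read_camera('top');top_of('top',d,(496,448),70,82);top_of('top',d,(390,196),68,82)
"
```

```text
at [391.4 196.4 153.2] rot [ 3.141 -0.006  0.343] j [ 0.31  0.32  2.07 -0.    0.75  1.54] F [-0.2  0.2  0.1] t 18.2
(496.1, 448.7, 150) rows 7 [0.1048, -0.1156, 0.0018]
(496.1, 448.7, 46) rows 3 [0.0, 0.0, 0.1387]
side n 138 z med 71.7 std 1.51 mid [391.2 199.1] ext [35.4 35.1]
top n 347 z med 75.8 std 1.64 mid [495.6 447.4] ext [46.3 46.3]
  return _methods._mean(a, axis=axis, dtype=dtype,
  ret = ret.dtype.type(ret / rcount)
  ret = _var(a, axis=axis, dtype=dtype, out=out, ddof=ddof,
  arrmean = um.true_divide(arrmean, div, out=arrmean,
  ret = ret.dtype.type(ret / rcount)
Traceback (most recent call last):
  File "h.py", line 26, in top_of
    print(c,'n',len(P),'z med',np.median(P[:,2]).round(1),'std',P[:,2].std().round(2),'mid',((P.min(0)+P.max(0))/2).round(1)[:2],'ext',np.ptp(P,axis=0).round(1)[:2])
                                                                                              ~~~~~^^^
ValueError: zero-size array to reduction operation minimum which has no identity
```

The ring is seated: its top reads 71.7 mm in the side view, where flat foam reads 2 mm low. Barrel next.

Request:
arm_command(
  rows=[
    [[0.1048,-0.1156,0],0],
    [[0.1048,-0.1156,0],0],
    [[0.1048,-0.1156,0],0],
    [[0.1048,-0.1156,0],0],
    [[0.1048,-0.1156,0],0],
  ],
  claw=0.78,
)

```text
t: 18.8
eef_pos: [464.9, 377.3, 148.2]
tcp_rot: [3.141, 0.002, 0.343]
ft_force: [0.5, -0.1, 0.1]
opening: 0.779
grip_force: 0.0
```

Request:
arm_command(
  rows=[
    [[0.1048,-0.1156,0],0],
    [[0.1048,-0.1156,0],0],
    [[0,0,0.08],0],
    [[0,0,0.08],0],
    [[0,0,0],0],
  ],
)

```text
t: 19.3
eef_pos: [493.4, 447.1, 105.5]
tcp_rot: [3.139, 0.007, 0.343]
ft_force: [0.9, -0.5, -0.5]
opening: 0.782
grip_force: 0.0
```

Request:
arm_command(
  rows=[
    [[0,0,0],0],
    [[0,0,0],0],
    [[0,0,0],0],
    [[0,0,0],0],
    [[0,0,0],0],
  ],
)

```text
t: 19.8
eef_pos: [495.1, 448.1, 110.3]
tcp_rot: [-3.141, -0.001, 0.343]
ft_force: [-0.7, -0.2, -0.1]
opening: 0.784
grip_force: 0.0
```

```bash
python3 -c "
from h import *
to((496.1,448.7,52))
"
```

```text
at [495.1 448.1 110.3] rot [-3.141e+00 -1.000e-03  3.430e-01] j [ 0.64  0.66  1.55 -0.    0.93  1.87] F [-0.7 -0.2 -0.1] t 19.8
(496.1, 448.7, 52) rows 2 [0.0023, -0.0004, 0.1166]
```

Request:
arm_command(
  rows=[
    [[0.003,0,0.07],0],
    [[0,0,0.07],0],
    [[0,0,0.06],0],
    [[0,0,0.03],0],
    [[0,0,0],0],
  ],
)

```text
t: 20.3
eef_pos: [495.3, 448.1, 51.3]
tcp_rot: [3.141, 0.002, 0.343]
ft_force: [0.0, 0.0, -0.4]
opening: 0.782
grip_force: 0.0
```

Request:
arm_command(
  rows=[
    [[0,0,0],0],
    [[0,0,0],0],
    [[0,0,0],0],
    [[0,0,0],0],
    [[0,0,0],0],
  ],
  claw=0,
)

```text
t: 20.8
eef_pos: [495.9, 448.3, 52.8]
tcp_rot: [3.141, -0.001, 0.343]
ft_force: [-0.2, -1.7, 3.9]
opening: 0.505
grip_force: 30.0
```

Request:
arm_command(
  rows=[
    [[0,0,0],0],
    [[0,0,0],0],
    [[0,0,0],0],
    [[0,0,0],0],
    [[0,0,0],0],
  ],
)

```text
t: 21.3
eef_pos: [495.9, 448.3, 52.8]
tcp_rot: [3.141, -0.001, 0.343]
ft_force: [-0.1, -2.5, 5.7]
opening: 0.505
grip_force: 30.0
```

Request:
arm_command(
  rows=[
    [[0,0,-0.03],0],
    [[0,0,-0.06],0],
    [[0,0,-0.08],0],
    [[0,0,-0.06],0],
    [[0,0,-0.03],0],
  ],
)

```text
t: 21.8
eef_pos: [496.0, 448.8, 119.4]
tcp_rot: [-3.141, -0.002, 0.343]
ft_force: [0.3, 0.9, -4.5]
opening: 0.505
grip_force: 30.0
```

```bash
python3 -c "
from h import *
to((479.8,266.8,115),(479.8,266.8,85),(479.8,266.8,68.8))
im,d=viewer.read_camera('side');W=cloud('side',d);x,y,z=W[...,0],W[...,1],W[...,2]
m=(abs(x-496)<40)&(abs(y-449)<40);print('stack hist 0..150/6',np.histogram(z[m],bins=range(0,151,6))[0])
"
```

```text
at [496.  448.8 119.4] rot [-3.141e+00 -2.000e-03  3.430e-01] j [0.64 0.65 1.54 0.   0.95 1.86] F [ 0.3  0.9 -4.5] t 21.8
(479.8, 266.8, 115) rows 5 [-0.0611, 0.1327, 0.0035]
(479.8, 266.8, 85) rows 1 [0.0, 0.0, 0.12]
(479.8, 266.8, 68.8) rows 1 [0.0, 0.0, 0.0648]
stack hist 0..150/6 [ 72  77  48  64 189 343  33   0   0   0   0   0   0   0   0   0  48  59
  56  54  79  83 107 250  61]
```

Request:
arm_command(
  rows=[
    [[-0.0611,0.1327,0],0],
    [[-0.0611,0.1327,0],0],
    [[-0.0611,0.1327,0],0],
    [[-0.0611,0.1327,0],0],
    [[-0.0611,0.1327,0],0],
  ],
)

```text
t: 22.35
eef_pos: [478.9, 265.1, 117.0]
tcp_rot: [3.141, 0.001, 0.343]
ft_force: [0.7, -0.0, -4.2]
opening: 0.504
grip_force: 30.0
```

Request:
arm_command(
  rows=[
    [[0,0,0.04],0],
    [[0,0,0.04],0],
    [[0,0,0],0],
    [[0,0,0],0],
    [[0,0,0],0],
  ],
)

```text
t: 22.85
eef_pos: [479.5, 267.3, 97.3]
tcp_rot: [3.142, -0.0, 0.344]
ft_force: [-0.4, 0.4, -4.6]
opening: 0.501
grip_force: 30.0
```

```bash
python3 -c "
from h import *
to((479.8,266.8,69))
im,d=viewer.read_camera('side');cv2.imwrite('pics/s6.png',cv2.resize(im[100:260,270:430,::-1],None,fx=3.5,fy=3.5))
"
```

```text
at [479.5 267.3  97.3] rot [ 3.142 -0.     0.344] j [ 0.39  0.54  1.87 -0.    0.74  1.62] F [-0.4  0.4 -4.6] t 22.85
(479.8, 266.8, 69) rows 1 [0.0005, 0.0021, 0.1132]
```

View pics/s6.png

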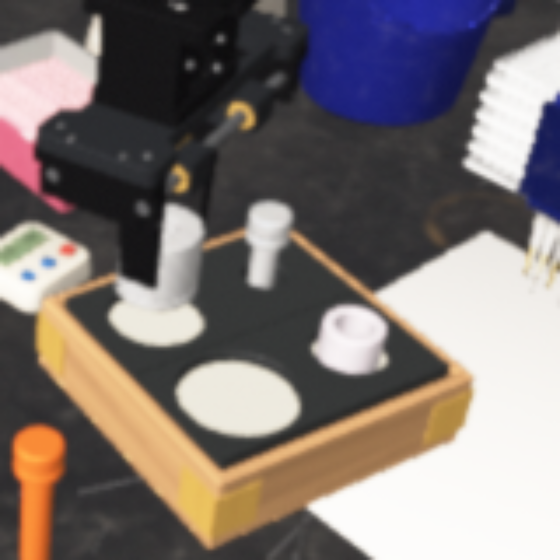

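The ring sits centred in its pocket at (352,340), and the barrel hangs over its own at (156,317).

Request:
arm_command(
  rows=[
    [[0,0.002,0.03],0],
    [[0,0,0.03],0],
    [[0,0,0.03],0],
    [[0,0,0.018],0],
    [[0,0,0],0],
  ],
)

```text
t: 23.4
eef_pos: [479.4, 265.9, 69.5]
tcp_rot: [3.141, 0.001, 0.343]
ft_force: [0.4, 1.0, -3.8]
opening: 0.506
grip_force: 30.0
```

Request:
arm_command(
  rows=[
    [[0,0,0],0],
    [[0,0,0],0],
    [[0,0,0],0],
    [[0,0,0],0],
    [[0,0,0],0],
  ],
)

```text
t: 23.9
eef_pos: [479.7, 266.0, 70.4]
tcp_rot: [3.142, -0.0, 0.343]
ft_force: [-0.2, 0.8, -4.7]
opening: 0.505
grip_force: 30.0
```

Request:
arm_command(
  rows=[
    [[0,-0.002,0.006],0],
    [[0,0,0],0],
    [[0,0,0],0],
    [[0,0,0],0],
    [[0,0,0],0],
  ],
)

```text
t: 24.4
eef_pos: [479.6, 266.5, 68.9]
tcp_rot: [3.142, -0.0, 0.343]
ft_force: [0.0, 0.2, -2.6]
opening: 0.504
grip_force: 30.0
```

Request:
arm_command(
  rows=[
    [[0,0,0],0],
    [[0,0,0],0],
    [[0,0,0],0],
    [[0,0,0],0],
    [[0,0,0],0],
  ],
  claw=0.68,
)

```text
t: 24.9
eef_pos: [479.5, 266.5, 68.8]
tcp_rot: [3.141, -0.0, 0.343]
ft_force: [0.3, 0.3, 0.3]
opening: 0.68
grip_force: 0.0
```

Request:
arm_command(
  rows=[
    [[0,0,-0.03],0],
    [[0,0,-0.08],0],
    [[0,0,-0.12],0],
    [[0,0,-0.08],0],
    [[0,0,0],0],
  ],
)

```text
t: 25.4
eef_pos: [480.5, 267.0, 149.3]
tcp_rot: [-3.141, -0.005, 0.343]
ft_force: [0.5, 1.5, -0.5]
opening: 0.682
grip_force: 0.0
```

```bash
python3 -c "
from h import *
to((496.1,448.7,140),(496.1,448.7,60),(496.1,448.7,13))
im,d=viewer.read_camera('side');top_of('side',d,(480,266.8),84,98)
im,d=viewer.read_camera('top');top_of('top',d,(496,448),26,35)
"
```

```text
at [480.5 267.  149.3] rot [-3.141 -0.005  0.343] j [ 0.39  0.46  1.82 -0.    0.85  1.61] F [ 0.5  1.5 -0.5] t 25.4
(496.1, 448.7, 140) rows 5 [0.0606, -0.1327, 0.0074]
(496.1, 448.7, 60) rows 2 [0.0, 0.0, 0.16]
(496.1, 448.7, 13) rows 2 [0.0, 0.0, 0.094]
side n 289 z med 90.0 std 1.88 mid [480.3 270.6] ext [49.2 47.2]
top n 452 z med 31.9 std 1.51 mid [495.9 447.4] ext [58.  59.3]
```

The barrel is seated, top at 90 + 2 mm. For the base I'll turn the gripper 14° so its body clears the turquoise and orange look-alikes.

Request:
arm_command(
  rows=[
    [[0.0606,-0.1327,0],0],
    [[0.0606,-0.1327,0],0],
    [[0.0606,-0.1327,0],0],
    [[0.0606,-0.1327,0],0],
    [[0.0606,-0.1327,0],0],
  ],
  claw=0.95,
)

```text
t: 26.0
eef_pos: [494.6, 449.3, 144.8]
tcp_rot: [3.141, 0.002, 0.343]
ft_force: [-0.1, 0.6, 0.2]
opening: 0.947
grip_force: 0.0
```

Request:
arm_command(
  rows=[
    [[0,0,0],-0.04],
    [[0,0,0],-0.04],
    [[0,0,0.08],0],
    [[0,0,0.08],0],
    [[0,0,0],0],
  ],
)

```text
t: 26.5
eef_pos: [493.6, 447.1, 102.5]
tcp_rot: [3.141, 0.006, 0.594]
ft_force: [-0.4, -0.1, -0.9]
opening: 0.953
grip_force: 0.0
```

Request:
arm_command(
  rows=[
    [[0,0,0],0],
    [[0,0,0],0],
    [[0,0,0],0],
    [[0,0,0],0],
    [[0,0,0],0],
  ],
)

```text
t: 27.0
eef_pos: [495.2, 448.3, 106.7]
tcp_rot: [3.142, -0.001, 0.594]
ft_force: [-1.0, -0.7, -0.1]
opening: 0.95
grip_force: 0.0
```

```bash
python3 -c "
from h import *
to((496.1,448.7,14.5),n=4)
im,d=viewer.read_camera('side');cv2.imwrite('pics/s7.png',cv2.resize(im[60:300,120:440,::-1],None,fx=2,fy=2))
"
```

```text
at [495.2 448.3 106.7] rot [ 3.142e+00 -1.000e-03  5.940e-01] j [ 0.64  0.66  1.55 -0.    0.93  1.61] F [-1.  -0.7 -0.1] t 27.0
(496.1, 448.7, 14.5) rows 4 [0.001, 0.0002, 0.0922]
```

View pics/s7.png

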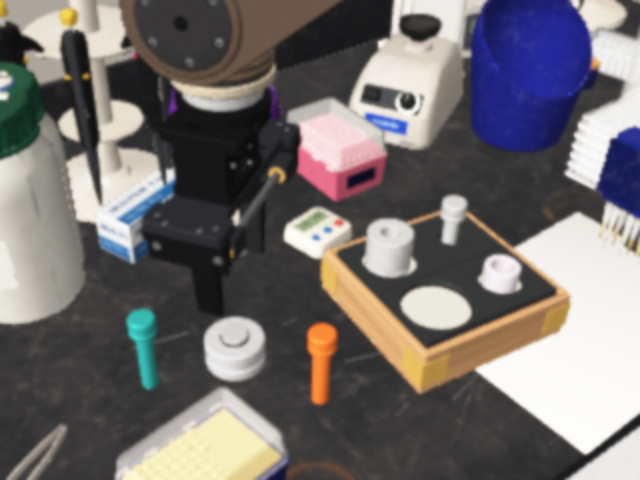

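The three parts stand correctly in the tray and the base is alone at (235,348) with the fingers over it. Descending.

Request:
arm_command(
  rows=[
    [[0.003,0,0.08],0],
    [[0,0,0.08],0],
    [[0,0,0.08],0],
    [[0,0,0.07],0],
    [[0,0,0.03],0],
  ],
)

```text
t: 27.55
eef_pos: [495.2, 448.2, 19.8]
tcp_rot: [3.141, 0.002, 0.594]
ft_force: [-0.2, 0.0, 0.7]
opening: 0.953
grip_force: 0.0
```

Request:
arm_command(
  rows=[
    [[0,0,0],0],
    [[0,0,0],0],
    [[0,0,0],0],
    [[0,0,0],0],
    [[0,0,0],0],
  ],
)

```text
t: 28.05
eef_pos: [495.9, 448.7, 21.9]
tcp_rot: [3.142, -0.001, 0.594]
ft_force: [-0.2, -0.4, 0.6]
opening: 0.949
grip_force: 0.0
```

Request:
arm_command(
  rows=[
    [[0,0,0.02],0],
    [[0,0,0.01],0],
    [[0,0,0],0],
    [[0,0,0],0],
    [[0,0,0],0],
  ],
)

```text
t: 28.55
eef_pos: [495.7, 448.6, 13.8]
tcp_rot: [3.142, -0.0, 0.594]
ft_force: [0.7, 0.4, 0.6]
opening: 0.948
grip_force: 0.0
```

Request:
arm_command(
  rows=[
    [[0,0,0],0],
    [[0,0,0],0],
    [[0,0,0],0],
    [[0,0,0],0],
    [[0,0,0],0],
  ],
  claw=0,
)

```text
t: 29.05
eef_pos: [495.8, 448.4, 13.8]
tcp_rot: [3.141, 0.0, 0.594]
ft_force: [1.0, -1.6, 0.9]
opening: 0.624
grip_force: 30.0
```

Request:
arm_command(
  rows=[
    [[0,0,0],0],
    [[0,0,0],0],
    [[0,0,0],0],
    [[0,0,0],0],
    [[0,0,0],0],
  ],
)

```text
t: 29.55
eef_pos: [495.8, 448.5, 13.8]
tcp_rot: [3.141, -0.0, 0.594]
ft_force: [2.1, -2.5, 0.3]
opening: 0.625
grip_force: 30.0
```

Request:
arm_command(
  rows=[
    [[0,0,-0.04],0],
    [[0,0,-0.08],0],
    [[0,0,-0.12],0],
    [[0,0,-0.12],0],
    [[0,0,-0.06],0],
  ],
)

```text
t: 30.05
eef_pos: [495.9, 449.2, 121.4]
tcp_rot: [-3.141, -0.002, 0.594]
ft_force: [-0.2, -0.3, -5.3]
opening: 0.624
grip_force: 30.0
```

```bash
python3 -c "
from h import *
to((400,276.3,120),(400,276.3,85),(400,276.3,62))
"
```

```text
at [495.9 449.2 121.4] rot [-3.141e+00 -2.000e-03  5.940e-01] j [0.64 0.65 1.54 0.   0.96 1.61] F [-0.2 -0.3 -5.3] t 30.05
(400, 276.3, 120) rows 5 [-0.141, 0.0716, 0.0011]
(400, 276.3, 85) rows 1 [0.0, 0.0, 0.14]
(400, 276.3, 62) rows 1 [0.0, 0.0, 0.092]
```

Request:
arm_command(
  rows=[
    [[-0.141,0.0716,0],0],
    [[-0.141,0.0716,0],0],
    [[-0.141,0.0716,0],0],
    [[-0.141,0.0716,0],0],
    [[-0.141,0.0716,0],0],
  ],
)

```text
t: 30.55
eef_pos: [398.3, 274.5, 118.6]
tcp_rot: [-3.141, 0.001, 0.594]
ft_force: [0.2, -0.5, -6.5]
opening: 0.622
grip_force: 30.0
```

Request:
arm_command(
  rows=[
    [[0,0,0.06],0],
    [[0,0,0.06],0],
    [[0,0,0],0],
    [[0,0,0],0],
    [[0,0,0],0],
  ],
)

```text
t: 31.05
eef_pos: [399.9, 276.1, 89.2]
tcp_rot: [3.142, -0.0, 0.594]
ft_force: [-0.4, -0.1, -6.3]
opening: 0.627
grip_force: 30.0
```

```bash
python3 -c "
from h import *
to((400,276.3,62))
im,d=viewer.read_camera('side');cv2.imwrite('pics/s8.png',cv2.resize(im[100:260,270:430,::-1],None,fx=3.5,fy=3.5))
"
```

```text
at [399.9 276.1  89.2] rot [ 3.142 -0.     0.594] j [ 0.47  0.48  2.02 -0.    0.64  1.44] F [-0.4 -0.1 -6.3] t 31.05
(400, 276.3, 62) rows 1 [0.0009, -0.0006, 0.1089]
```

View pics/s8.png

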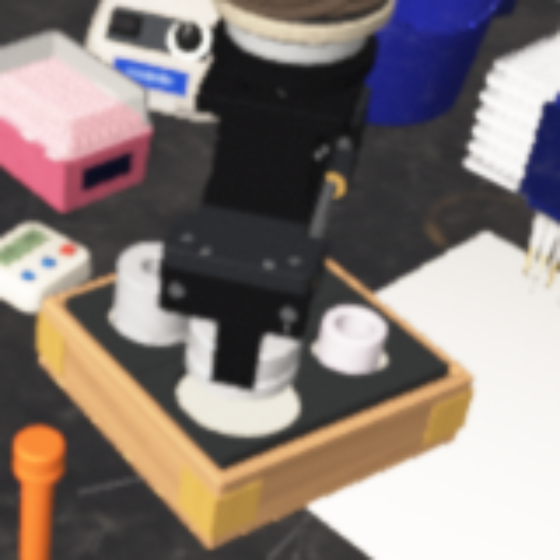

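The base hangs centred over the widest pocket at (240,395), so I'm lowering it.

Request:
arm_command(
  rows=[
    [[0,0,0.03],0],
    [[0,0,0.03],0],
    [[0,0,0.025],0],
    [[0,0,0.018],0],
    [[0,0,0],0],
  ],
)

```text
t: 31.6
eef_pos: [399.5, 275.6, 62.3]
tcp_rot: [-3.142, 0.001, 0.594]
ft_force: [0.9, -0.3, -5.9]
opening: 0.627
grip_force: 30.0
```

Request:
arm_command(
  rows=[
    [[0,0,0],0],
    [[0,0,0],0],
    [[0,0,0],0],
    [[0,0,0],0],
    [[0,0,0],0],
  ],
)

```text
t: 32.1
eef_pos: [399.8, 275.8, 63.1]
tcp_rot: [3.141, -0.0, 0.594]
ft_force: [0.3, 0.2, -6.0]
opening: 0.623
grip_force: 30.0
```

Request:
arm_command(
  rows=[
    [[0,0,0.005],0],
    [[0,0,0],0],
    [[0,0,0],0],
    [[0,0,0],0],
    [[0,0,0],0],
  ],
)

```text
t: 32.6
eef_pos: [399.8, 275.8, 61.8]
tcp_rot: [3.142, -0.0, 0.594]
ft_force: [0.1, 0.2, -5.6]
opening: 0.625
grip_force: 30.0
```

Request:
arm_command(
  rows=[
    [[0,0,0],0],
    [[0,0,0],0],
    [[0,0,0],0],
    [[0,0,0],0],
    [[0,0,0],0],
  ],
  claw=0.78,
)

```text
t: 33.1
eef_pos: [399.8, 275.8, 61.9]
tcp_rot: [3.142, -0.0, 0.594]
ft_force: [0.0, 0.4, 0.5]
opening: 0.778
grip_force: 0.0
```

Request:
arm_command(
  rows=[
    [[0,0,-0.03],0],
    [[0,0,-0.08],0],
    [[0,0,-0.12],0],
    [[0,0,-0.16],0],
    [[0,0,-0.16],0],
  ],
)

```text
t: 33.6
eef_pos: [399.4, 275.6, 201.2]
tcp_rot: [3.142, 0.0, 0.594]
ft_force: [0.1, 1.0, 0.0]
opening: 0.776
grip_force: 0.0
```

Request:
arm_command(
  rows=[
    [[0,0,-0.16],0],
    [[0,0,-0.16],0],
    [[0,0,0],0],
    [[0,0,0],0],
    [[0,0,0],0],
  ],
)

```text
t: 34.1
eef_pos: [399.2, 275.5, 278.4]
tcp_rot: [-3.141, 0.002, 0.594]
ft_force: [0.7, -0.6, 0.8]
opening: 0.779
grip_force: 0.0
```

```bash
python3 -c "
from h import *
im,d=viewer.read_camera('side');cv2.imwrite('pics/s9.png',cv2.resize(im[60:300,120:440,::-1],None,fx=2,fy=2))
for xy,lo,hi in (((400,276),74,82),((480,267),86,98),((390,196),68,82)): top_of('side',d,xy,lo,hi)
for l in ('timer','reagent_bottle','die_plunger'):print([(np.round(r['position']).tolist(),round(r['confidence'],2)) for r in models.mark_of('side',l)])
"
```

```text
side n 430 z med 78.4 std 1.34 mid [399.8 279.1] ext [58.5 59.7]
side n 267 z med 90.2 std 1.36 mid [481.  269.3] ext [49.  47.7]
side n 135 z med 71.9 std 1.35 mid [391.  199.4] ext [35.7 37.4]
[([610.0, 253.0, 1.0], 0.94)]
[([653.0, 357.0, -0.0], 0.57)]
[([518.0, 532.0, 2.0], 0.94), ([408.0, 409.0, 3.0], 0.9), ([399.0, 269.0, 3.0], 0.68), ([474.0, 183.0, 16.0], 0.51)]
```

View pics/s9.png

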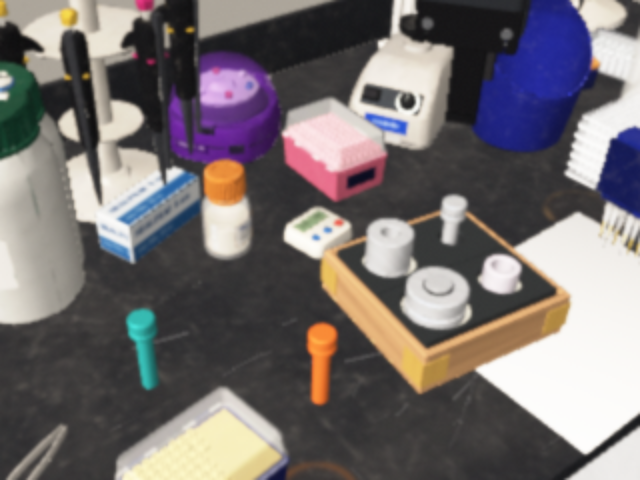

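All four parts stand upright in their pockets: base at (437,295), barrel (390,247), ring (502,272) and plunger (453,220). The timer and bottle haven't moved and the gripper is clear.

```bash
python3 -c "
from cell import env
print(env.job_done())"
```

```text
the job is handed in; nothing more can be done
None
```

The pellet die is apart and handed in: plunger, ring, barrel and base were moved in that order and each stands upright in its own pocket, with the timer and bottle where they were, at about 34 s of the 122 s allowed.

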